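# Slide a blank under the leaf spring of a marking press and punch it

### The arm

A 6-joint arm with a two-finger parallel gripper is mounted at the origin on a cart in front of the work surface, level with it; the furniture and walls round the work are solid. World frame = base frame: x ahead of the robot, y to its left, z up, the work surface at z = 0. Lengths are in m, angles in rad, forces in N, time in s.
With the tool pointing down it reaches from about 0.35 to 0.775 m from the base axis. Payload 5.5 kg.
Tool frame: the origin (TCP) lies midway between the tips of the shut fingers; the grasp point (between the pads) lies 19 mm behind it; z points along the fingers, y is the line along which they close (so a half turn about z gives the same grasp; the last joint's range is limited). The gripper opens to 85 mm and grips with 20 to 120 N. Pads are 22 mm wide; open, the fingers measure 114 mm over their backs; the gripper's body (76 mm by 85 mm) begins 54 mm behind the grasp point. The pads swing forward as they close: fully open they stand 13 mm farther back than shut.
Start: joints at [1.168, 0.313, 0.046, 1.304, 0, 1.431], TCP at [0.149, 0.555, 0.231] pointing down, gripper open.
Joint ranges: [-2.76, 2.76], [-0.86, 1.69], [-1.03, 1.26], [-2.2, 2.34], [-1.47, 1.5], [-3.14, 3.14]. Speed limits (rad/s): [2.57, 2.57, 3.14, 3.14, 3.14, 3.14].

### API

Orientations are given as a unit quaternion [x, y, z, w].
In Python, from station import bot, eyes, order gives the robot as it stands. The module is installed in compiled form; this text tells all that it offers.
- The arm moves only by the tool arm_command, never from a script. Its argument "increments" is a list of rows, each a list of 7 numbers: the shift along the tool's x, y, z in units of 50 cm (1.0 is 50 cm), then the turn, a rotation vector about the tool's x, y, z in units of 2 pi rad (1.0 is 2 pi rad), then the closure, from 0 (fully open) to 1 (shut). In form: [[tx, ty, tz, rx, ry, rz, grip], ...]. A call has exactly 8 rows; each row shifts and turns the commanded pose from where the row before left it, along the tool's axes as they then stand; what a row does not reach is not made up. A row lasts 1/10 s, in which the tool goes at most 50 mm and 8.59 degrees, less where a joint would pass 70% of its speed; a pose out of reach is approached as far as the arm can. A call with a number of a shift or a turn outside -1 to 1 is refused whole. A call with a gripper value outside its range is refused whole. The fingers move at their own pace and stop on an object; the grip force is fixed at half the most. Time passes only in rows, so rows that do not move let the fingers close, or fill a call up. It gives the time, the measured TCP pose, the force, the opening and the grip force at its end, in the units of the state.
- bot.get_obs(): the state, without advancing time (a new reading comes with each control period).
- eyes.read_camera(name): name is "scene" or "top" or "wrist"; returns a dict with "color" (480x640x3 uint8, blue, green, red), "camera_matrix" (3x3 intrinsics, pixels), "world_from_camera" (4x4, takes a point from camera to world coordinates). Camera axes: x right, y down, z forward; pixel columns grow to the right and rows downward; lengths in m; the calibration is good to about 2 mm. A picture is of the moment at which its call begins. There is no depth.
- order.hand_in(): hands the job in; it is judged then, once.
The state is a dict: "time_s": time; "qpos": joint angles; "joint_velocities": joint speeds; "tau": joint torques, N m; "eef_pos": TCP position; "ee_rot": TCP orientation; "wrist_force": force on the tool from outside, world axes, zero at the start; "ft_torque": the same for the moment, N m; "opening": finger opening in m; "grip_force": force on a finger pad.
Only numpy, scipy, OpenCV 4.12 (cv2) and the standard library are available. Lean on these libraries where they do the work, as an engineer would, in place of code of your own. Each camera call takes 0.05 s, during which the arm holds its last target. There are 200 camera calls.

### The job

Press the aluminium name-plate blank down hard onto its slideway with the fingertips and, keeping the pressure on, slide it in under the leaf spring of the little marking press until its end is fully home against the stop. Then push the punch's round knob all the way down so that the pin marks the blank, and let it come back up. Nothing is to be picked up, the punch must not be pushed before the blank is home, and the things lying round the press stay where they are.

Things in the scene. Friction and masses are not known exactly. Their poses are not given: they have to be found in the camera images.
- press: Marking press fixed to the bench: aluminium base 290 x 90 x 10 mm (x = -238 to +52 mm) with a grey column at one end. Origin on the bench top, on the slideway's centre line, below the face of the column that is the stop. x points along the slideway from the open loading end to the stop (x = 0), z up. The overarm (24 mm wide, top 41 mm high) reaches from the column back to x = -25 mm.
- slideway (a point): Middle of the top of the white slippery strip that the blank lies on: 12 mm over the bench, 115 mm before the stop. The strip is 37 mm wide and 230 mm long and ends at the stop. Friction of the blank on it about 0.12. Dark guide strips on both sides stand 3.5 mm over it, 1.5 mm lower than the blank's top face.
- blank: Loose aluminium name-plate blank, 100 x 34 x 5 mm, about 46 g, with bevelled ends and a small hole at each. Origin at the centre of its underside, x along its length towards the stop, z up. It starts flat on the slideway, 1.5 mm play each side, short of the spring. Fully home its origin is at x = -50 mm in the press frame and only the 48 mm at its tail end are clear of the spring: press it 20 mm from the tail end.
- leaf (a joint): Leaf spring over the slideway, polished steel, 22 mm wide, hinged at the column: angle in rad, 0 at rest, about 0.05 with the blank under it. It bears on the blank at x = -36 mm with some 8 to 9 N. Sliding the blank in takes 5 to 8 N along the slideway while it is pressed: 15 to 20 N of downward push by the fingertips carries it by friction; with a light one they slip and it stays behind.
- leaf_lip (a point): Middle of the spring's upturned front edge, 24 mm over the bench (27 mm with the blank under it), 52 mm before the stop.
- punch (a joint): Stroke of the punch in m: 0 up; it springs back up by itself. With a blank under it the pin meets the blank, and the punch stops, at about 0.005 (without one at 0.0065). The spring takes 3 N to start and 5.5 N at 0.005; push some 5 N more, about 11 to 15 N in all, so that the pin bites.
- punch_top (a point): Centre of the top of the punch's round black knob, 25 mm in diameter, 55 mm over the bench, 13 mm before the stop on the centre line. It is pushed straight down.
- loupe: Black loupe, 37 mm in diameter and 36 mm high, standing beside the press; leave it alone.
- zinc_a: Pointed zinc plate, 28 x 76 x 5 mm, lying beside the press; leave it alone.
- zinc_b: Another such zinc plate; leave it alone.
- marker_pen: Black marker pen, 133 mm long and 12 mm thick, lying beside the press; leave it alone.

How it is judged:
By the outcome, as a careful person would: the job done as asked, in the order asked, and still so for the second after the job is handed in, with the robot touching nothing.
It also fails if it takes over 64 s, if anything falls off the work surface, if the arm or the gripper's body presses on something with over 40 N, if the wrist force passes 120 N, or if a joint passes its speed limit or range.

## Working session

There is one attempt and no reset: what is moved stays moved. The work goes in short steps, Python scripts to look and compute and a tool call to move; the robot and the scene stay as the last step left them, time stands still between calls to the robot, and variables do not carry over. Pictures are saved under pics/ and viewed, at most 10 in all, crops included, and the job is handed in when it is done.

Besides the shell and the picture viewer there is one more tool, called after "Request:" in YAML: its name, and indented under it one key for each argument. arm_command: Moves the arm, as the interface text tells. Shifts and turns lie within -1 to 1; 1 stands for 50 cm of shift or 2 pi rad of turn. Its arguments: {"type":"object","properties":{"increments":{"type":"array","items":{"type":"array","items":{"type":"number"}}}},"required":["increments"]}

```bash
mkdir -p pics; cat > h.py <<'E'
import numpy as np,cv2
from station import bot,eyes,order
from scipy.spatial.transform import Rotation as R
def ray(c,uv,z):
    K=c["camera_matrix"];T=c["world_from_camera"]
    d=T[:3,:3]@np.linalg.solve(K,[uv[0],uv[1],1.]);o=T[:3,3]
    return o+d*(z-o[2])/d[2]
def proj(c,p):
    T=np.linalg.inv(c["world_from_camera"]);q=c["camera_matrix"]@(T[:3,:3]@np.array(p)+T[:3,3]);return q[:2]/q[2]
E
python3 - <<'E'
from h import *
for n in ["top","scene"]:
    c=eyes.read_camera(n);cv2.imwrite(f"pics/{n}0.png",c["color"]);np.savez(f"{n}0.npz",**c);print(n,c["world_from_camera"].round(3).tolist())
o=bot.get_obs();print(o["eef_pos"],o["ee_rot"],o["wrist_force"],o["time_s"],o["opening"])
E
```

```text
top [[0.018, -0.988, 0.152, 0.432], [-0.999, -0.023, -0.031, 0.033], [0.035, -0.151, -0.988, 0.927], [0.0, 0.0, 0.0, 1.0]]
scene [[-0.464, -0.392, 0.794, -0.17], [-0.886, 0.219, -0.409, 0.404], [-0.013, -0.894, -0.449, 0.458], [0.0, 0.0, 0.0, 1.0]]
[0.14919113 0.55483674 0.23049278] [ 1.31012828e-01  9.91380328e-01 -7.93761790e-04 -2.33583405e-04] [-0.73658139  1.06136161 -0.39829428] 0.1 0.08581160882361052
```

View pics/top0.png

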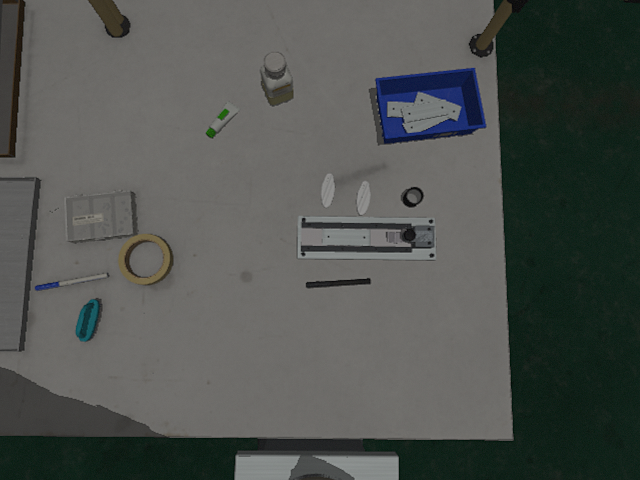

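View pics/scene0.png

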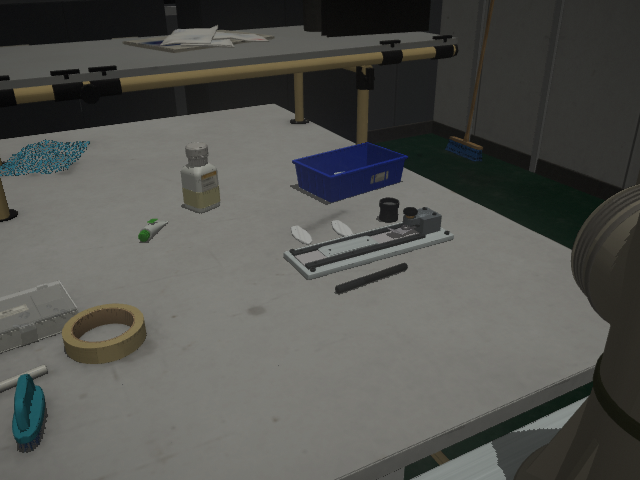

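The top view shows the press at columns 298–436, rows 217–260, with the stop end to the right (world −y). The knob is at about (408,235), the pen below the press, and the zinc plates and loupe above it. I'll enlarge this to measure it.

```bash
python3 - <<'E'
from h import *
c=dict(np.load("top0.npz"))
im=c["color"][160:300,290:445];cv2.imwrite("pics/crop.png",cv2.resize(im,None,fx=5,fy=4.2857*1.0 if 0 else 4.2,interpolation=cv2.INTER_CUBIC))
for n,uv,z in [("c1",(299,217),.01),("c2",(436,218),.01),("c3",(436,260),.01),("c4",(298,259),.01),("knob",(408.5,234.5),.055)]: print(n,ray(c,uv,z).round(4))
E
```

```text
c1 [0.6211 0.0462 0.01  ]
c2 [ 0.6262 -0.2425  0.01  ]
c3 [ 0.5371 -0.2406  0.01  ]
c4 [0.5329 0.0461 0.01  ]
knob [ 0.5818 -0.173   0.055 ]
```

View pics/crop.png

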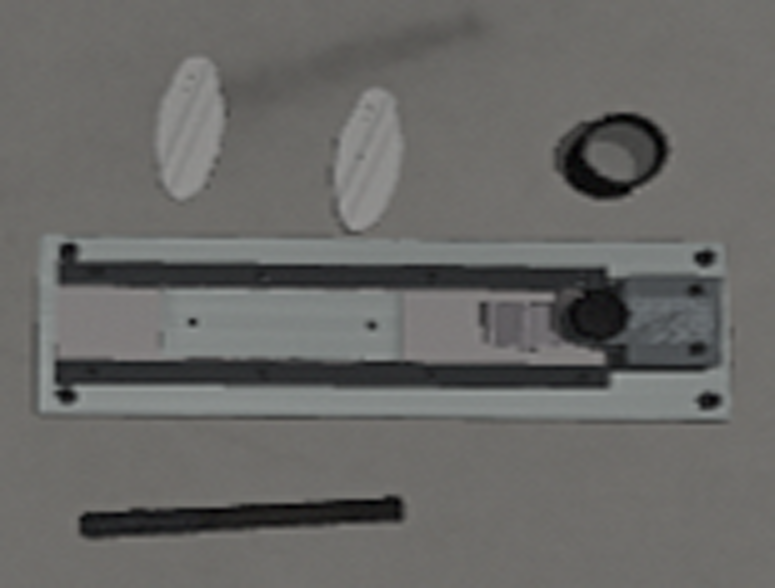

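The crop shows the blank from column 322.6 to 370.2 at row 237.4 (original pixels), the spring lip near column 386, and the column face near 415. Next I'll work out the first move.

```bash
python3 - <<'E'
from h import *
c=dict(np.load("top0.npz"))
for n,uv,z in [("tail",(322.6,237.4),.017),("head",(370.2,237.4),.017),("lip",(386.2,236.7),.024),("face",(415,236),.041),("knob",(290+595/5,160+312/4.2),.055)]: print(n,ray(c,uv,z).round(4))
o=bot.get_obs();r=R.from_quat(o["ee_rot"]);t=np.array([.580,.0,.15])
print((r.inv().apply(t-o["eef_pos"])/.5).round(4), r.as_matrix().round(3))
E
```

```text
tail [ 0.578  -0.0036  0.017 ]
head [ 0.5803 -0.1021  0.017 ]
lip [ 0.5814 -0.1341  0.024 ]
face [ 0.5814 -0.1895  0.041 ]
knob [ 0.5822 -0.174   0.055 ]
[-1.1203 -0.8475  0.1621] [[-0.966  0.26  -0.001]
 [ 0.26   0.966 -0.002]
 [ 0.    -0.002 -1.   ]]
```

Request:
arm_command:
  increments:
    - [0,0,0,0,0,-0.0222,1]
    - [0,0,0,0,0,-0.0222,1]
    - [-0.047,-0.065,0,0,0,0,1]
    - [-0.047,-0.065,0,0,0,0,1]
    - [-0.047,-0.065,0,0,0,0,1]
    - [-0.047,-0.065,0,0,0,0,1]
    - [-0.047,-0.065,0,0,0,0,1]
    - [-0.047,-0.065,0,0,0,0,1]

```text
time_s: 0.9
eef_pos: [0.294, 0.3611, 0.231]
ee_rot: [-0.008, 1.0, -0.0, -0.0]
wrist_force: [1.0, 0.1, 1.5]
opening: 0.0001
grip_force: 0.0
```

Request:
arm_command:
  increments:
    - [-0.047,-0.065,0.01,0,0,0,1]
    - [-0.047,-0.065,0.01,0,0,0,1]
    - [-0.047,-0.065,0.01,0,0,0,1]
    - [-0.047,-0.065,0.02,0,0,0,1]
    - [-0.047,-0.065,0.02,0,0,0,1]
    - [-0.047,-0.065,0.02,0,0,0,1]
    - [-0.047,-0.065,0.02,0,0,0,1]
    - [-0.047,-0.065,0.02,0,0,0,1]

```text
time_s: 1.7
eef_pos: [0.4862, 0.1042, 0.1656]
ee_rot: [-0.008, 1.0, 0.0, -0.0]
wrist_force: [0.3, 0.4, -0.4]
opening: -0.0003
grip_force: 0.0
```

```bash
cat > go.py <<'E'
from h import *
import sys
def st():
    o=bot.get_obs();print("t",round(o["time_s"],2),"pos",o["eef_pos"].round(4),"rotvec-yaw",R.from_quat(o["ee_rot"]).as_matrix()[:,:2].round(4).tolist(),"F",np.round(o["wrist_force"],1),"open",round(o["opening"],4));return o
def to(o,t):
    r=R.from_quat(o["ee_rot"]);print("units",(r.inv().apply(np.array(t)-o["eef_pos"])/.5).round(4))
E
python3 - <<'E'
from go import *
o=st();to(o,[.5785,-.0225,.12])
c=eyes.read_camera("wrist");cv2.imwrite("pics/w1.png",c["color"]);np.savez("w1.npz",**c)
for y in (-.13,-.15,-.175,-.2):print(proj(c,[.58,y,.017]).round())
E
```

```text
t 1.7 pos [0.4862 0.1042 0.1656] rotvec-yaw [[-0.9999, -0.016], [-0.016, 0.9999], [0.0004, 0.0002]] F [ 0.3  0.4 -0.4] open -0.0003
units [-0.1805 -0.2563  0.0912]
[ 19. 333.]
[ -6. 333.]
[-38. 332.]
[-69. 332.]
```

View pics/w1.png

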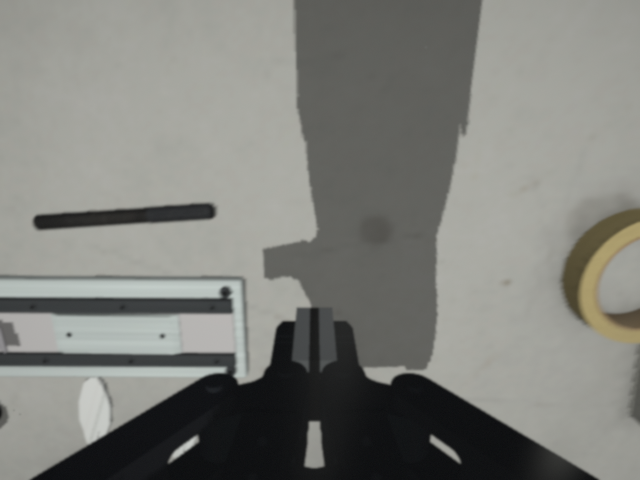

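The wrist view shows the press at lower left: blank tail at (180,334), head at (53,334), base end at column 244.

```bash
python3 - <<'E'
from go import *
c=dict(np.load("w1.npz"))
for n,uv,z in [("tail",(180,334),.017),("head",(53,334),.017),("hole",(163,335),.017),("end",(244,327),.01)]: print(n,ray(c,uv,z).round(4))
E
```

```text
tail [ 0.5788 -0.0026  0.017 ]
head [ 0.5803 -0.1033  0.017 ]
hole [ 0.5799 -0.0161  0.017 ]
end [0.5758 0.0472 0.01  ]
```

Request:
arm_command:
  increments:
    - [-0.036,-0.043,0,0,0,0,1]
    - [-0.036,-0.043,0.015,0,0,0,1]
    - [-0.036,-0.043,0.015,0,0,0,1]
    - [-0.036,-0.043,0.015,0,0,0,1]
    - [-0.036,-0.043,0.015,0,0,0,1]
    - [0,-0.041,0.01,0,0,0,1]
    - [0,0,0,0,0,0,1]
    - [0,0,0,0,0,0,1]

```text
time_s: 2.55
eef_pos: [0.5772, -0.0207, 0.1308]
ee_rot: [-0.008, 1.0, 0.0, -0.001]
wrist_force: [-0.2, 0.1, 0.3]
opening: -0.0002
grip_force: 0.0
```

```bash
python3 - <<'E'
from go import *
o=st()
c=eyes.read_camera("wrist");cv2.imwrite("pics/w2.png",c["color"]);np.savez("w2.npz",**c)
print(proj(c,[.58,-.173,.055]).round())
E
```

```text
t 2.55 pos [ 0.5772 -0.0207  0.1308] rotvec-yaw [[-0.9999, -0.0153], [-0.0153, 0.9999], [0.0015, 0.0008]] F [-0.2  0.1  0.3] open -0.0002
[ 45. 260.]
```

View pics/w2.png

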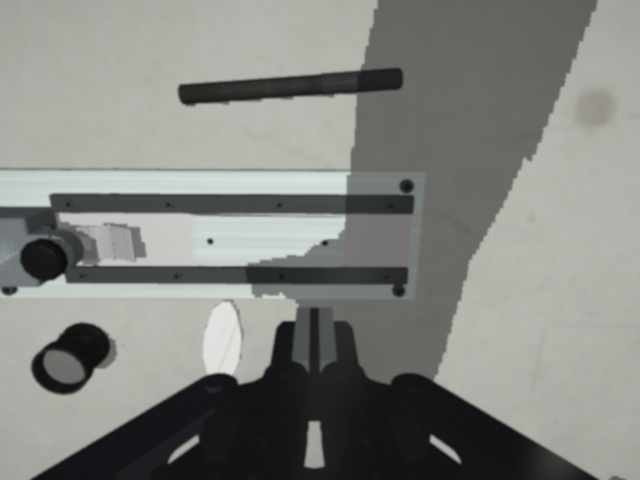

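The close wrist view shows the blank tail at (344,242), head at (190,240), knob top at (44,260) and the spring lip at (140,242).

```bash
python3 - <<'E'
from go import *
c=dict(np.load("w2.npz"))
for n,uv,z in [("tail",(344.5,242),.017),("head",(190,240),.017),("hole1",(325,243),.017),("hole2",(210,241),.017),("knob",(44,260),.055),("lip",(140,242),.024),("end",(419,236),.01),("gtop",(300,204),.0155),("gbot",(300,275),.0155)]: print(n,ray(c,uv,z).round(4))
o=st();to(o,[.5795,-.023,.03])
E
```

```text
tail [ 0.5793 -0.0026  0.017 ]
head [ 0.5793 -0.1025  0.017 ]
hole1 [ 0.5801 -0.0152  0.017 ]
hole2 [ 0.5798 -0.0896  0.017 ]
knob [ 0.5797 -0.1734  0.055 ]
lip [ 0.5788 -0.1319  0.024 ]
end [0.5767 0.0471 0.01  ]
gtop [ 0.5549 -0.0316  0.0155]
gbot [ 0.6034 -0.0314  0.0155]
t 2.6 pos [ 0.5773 -0.0203  0.1312] rotvec-yaw [[-0.9999, -0.0161], [-0.0161, 0.9999], [0.0008, 0.0006]] F [1.2 0.7 0.3] open -0.0002
units [-0.0045 -0.0056  0.2023]
```

Request:
arm_command:
  increments:
    - [-0.004,-0.005,0.04,0,0,0,1]
    - [0,0,0.06,0,0,0,1]
    - [0,0,0.06,0,0,0,1]
    - [0,0,0.03,0,0,0,1]
    - [0,0,0.02,0,0,0,1]
    - [0,0,0.008,0,0,0,1]
    - [0,0,0,0,0,0,1]
    - [0,0,0,0,0,0,1]

```text
time_s: 3.4
eef_pos: [0.5807, -0.0232, 0.0234]
ee_rot: [-0.008, 1.0, -0.0, 0.001]
wrist_force: [0.2, 1.0, 0.4]
opening: 0.0
grip_force: 0.0
```

```bash
python3 - <<'E'
from go import *
o=st();to(o,[.5795,-.023,.017])
E
```

```text
t 3.4 pos [ 0.5807 -0.0232  0.0234] rotvec-yaw [[-0.9999, -0.0166], [-0.0166, 0.9999], [-0.0018, -0.0002]] F [0.2 1.  0.4] open 0.0
units [0.0023 0.0004 0.0127]
```

Down gently to contact.

Request:
arm_command:
  increments:
    - [0.002,0,0.004,0,0,0,1]
    - [0,0,0.004,0,0,0,1]
    - [0,0,0.004,0,0,0,1]
    - [0,0,0.002,0,0,0,1]
    - [0,0,0.002,0,0,0,1]
    - [0,0,0,0,0,0,1]
    - [0,0,0,0,0,0,1]
    - [0,0,0,0,0,0,1]

```text
time_s: 4.2
eef_pos: [0.5806, -0.0238, 0.0171]
ee_rot: [-0.008, 1.0, -0.0, 0.002]
wrist_force: [-2.4, 0.1, 14.7]
opening: -0.0001
grip_force: 7.9
```

Request:
arm_command:
  increments:
    - [0,0,0.001,0,0,0,1]
    - [0,-0.006,0,0,0,0,1]
    - [0,-0.01,0,0,0,0,1]
    - [0,-0.01,0,0,0,0,1]
    - [0,-0.01,0,0,0,0,1]
    - [0,-0.004,0,0,0,0,1]
    - [0,0,0,0,0,0,1]
    - [0,0,0,0,0,0,1]

```text
time_s: 5.0
eef_pos: [0.5808, -0.0438, 0.0171]
ee_rot: [-0.008, 1.0, -0.0, 0.002]
wrist_force: [-5.1, 0.4, 19.7]
opening: 0.0004
grip_force: 9.6
```

```bash
python3 - <<'E'
from go import *
o=st()
c=eyes.read_camera("top");np.savez("t2.npz",**c)
E
```

```text
t 5.0 pos [ 0.5808 -0.0438  0.0171] rotvec-yaw [[-0.9999, -0.0161], [-0.0161, 0.9999], [-0.0044, -0.001]] F [-5.1  0.4 19.7] open 0.0004
```

Request:
arm_command:
  increments:
    - [0.002,-0.006,0,0,0,0,1]
    - [0,-0.01,0,0,0,0,1]
    - [0,-0.01,0,0,0,0,1]
    - [0,-0.01,0,0,0,0,1]
    - [0,-0.01,0,0,0,0,1]
    - [0,-0.004,0,0,0,0,1]
    - [0,0,0,0,0,0,1]
    - [0,0,0,0,0,0,1]

```text
time_s: 5.85
eef_pos: [0.5811, -0.0692, 0.0171]
ee_rot: [-0.008, 1.0, -0.001, 0.003]
wrist_force: [-2.4, 0.2, 16.2]
opening: 0.0002
grip_force: 8.5
```

Request:
arm_command:
  increments:
    - [0,0,0.001,0,0,0,1]
    - [0,-0.006,0,0,0,0,1]
    - [0,-0.008,0,0,0,0,1]
    - [0,-0.008,0,0,0,0,1]
    - [0,-0.008,0,0,0,0,1]
    - [0,-0.008,0,0,0,0,1]
    - [0,-0.004,0,0,0,0,1]
    - [0,0,0,0,0,0,1]

```text
time_s: 6.65
eef_pos: [0.5815, -0.0889, 0.0171]
ee_rot: [-0.009, 1.0, 0.0, 0.003]
wrist_force: [-2.7, 4.1, 21.1]
opening: 0.0003
grip_force: 10.3
```

```bash
python3 - <<'E'
from go import *
o=st()
c=eyes.read_camera("scene");np.savez("s3.npz",**c)
a=cv2.resize(c["color"][190:290,270:470],None,fx=4,fy=4,interpolation=cv2.INTER_CUBIC)
cv2.imwrite("pics/s3.png",a)
E
```

```text
t 6.65 pos [ 0.5815 -0.0889  0.0171] rotvec-yaw [[-0.9998, -0.017], [-0.017, 0.9999], [-0.0064, 0.0007]] F [-2.7  4.1 21.1] open 0.0003
```

View pics/s3.png

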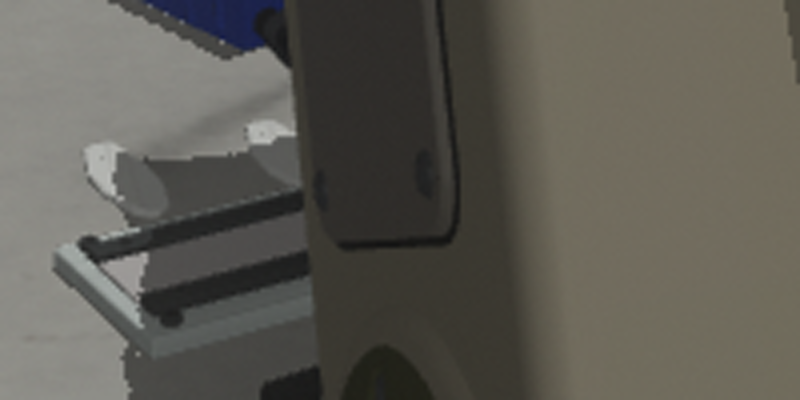

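The arm hides the blank in this view, but the loading end of the slideway is empty and the drag along the slideway has risen to 4 N, so the blank is travelling under the spring.

Request:
arm_command:
  increments:
    - [0,-0.004,0,0,0,0,1]
    - [0,-0.006,0,0,0,0,1]
    - [0,-0.006,0,0,0,0,1]
    - [0,-0.006,0,0,0,0,1]
    - [0,-0.006,0,0,0,0,1]
    - [0,-0.004,0,0,0,0,1]
    - [0,0,0,0,0,0,1]
    - [0,0,0,0,0,0,1]

```text
time_s: 7.5
eef_pos: [0.5817, -0.1053, 0.0171]
ee_rot: [-0.008, 1.0, -0.0, 0.003]
wrist_force: [-2.6, 3.3, 19.8]
opening: 0.0004
grip_force: 10.2
```

Request:
arm_command:
  increments:
    - [0,-0.002,0,0,0,0,1]
    - [0,-0.002,0,0,0,0,1]
    - [0,-0.002,0,0,0,0,1]
    - [0,-0.002,0,0,0,0,1]
    - [0,0,0,0,0,0,1]
    - [0,0,0,0,0,0,1]
    - [0,0,0,0,0,0,1]
    - [0,0,0,0,0,0,1]

```text
time_s: 8.3
eef_pos: [0.5817, -0.1092, 0.0171]
ee_rot: [-0.008, 1.0, -0.0, 0.003]
wrist_force: [-2.6, 3.6, 20.5]
opening: -0.0004
grip_force: 10.3
```

Request:
arm_command:
  increments:
    - [0,-0.002,0,0,0,0,1]
    - [0,-0.002,0,0,0,0,1]
    - [0,-0.002,0,0,0,0,1]
    - [0,0,0,0,0,0,1]
    - [0,0,0,0,0,0,1]
    - [0,0,0,0,0,0,1]
    - [0,0,0,0,0,0,1]
    - [0,0,0,0,0,0,1]

```text
time_s: 9.1
eef_pos: [0.5817, -0.1114, 0.0171]
ee_rot: [-0.009, 1.0, 0.001, 0.003]
wrist_force: [-2.5, 6.1, 20.6]
opening: 0.0001
grip_force: 10.6
```

Request:
arm_command:
  increments:
    - [0,-0.002,0,0,0,0,1]
    - [0,-0.002,0,0,0,0,1]
    - [0,0,0,0,0,0,1]
    - [0,0,0,0,0,0,1]
    - [0,0,0,0,0,0,1]
    - [0,0,0,0,0,0,1]
    - [0,0,0,0,0,0,1]
    - [0,0,0,0,0,0,1]

```text
time_s: 9.9
eef_pos: [0.5817, -0.1115, 0.0171]
ee_rot: [-0.009, 1.0, 0.002, 0.003]
wrist_force: [-2.9, 11.3, 22.8]
opening: -0.0002
grip_force: 11.2
```

The blank is against the stop: along-slide force rises to 11 N with no further motion. I'll lift off and check.

Request:
arm_command:
  increments:
    - [0,0.002,0,0,0,0,1]
    - [0,0,-0.004,0,0,0,1]
    - [0,0,-0.01,0,0,0,1]
    - [0,0.02,-0.04,0,0,0,1]
    - [0,0.04,-0.06,0,0,0,1]
    - [0,0.04,-0.06,0,0,0,1]
    - [0,0.02,-0.02,0,0,0,1]
    - [0,0,0,0,0,0,1]

```text
time_s: 10.7
eef_pos: [0.5793, -0.0527, 0.1118]
ee_rot: [-0.009, 1.0, -0.0, 0.001]
wrist_force: [-0.1, 0.1, 0.1]
opening: -0.0
grip_force: 0.0
```

```bash
python3 - <<'E'
from go import *
o=st()
c=eyes.read_camera("wrist");cv2.imwrite("pics/w4.png",c["color"]);np.savez("w4.npz",**c)
E
```

```text
t 10.7 pos [ 0.5793 -0.0527  0.1118] rotvec-yaw [[-0.9998, -0.0178], [-0.0178, 0.9998], [-0.0029, -0.0007]] F [-0.1  0.1  0.1] open -0.0
```

View pics/w4.png

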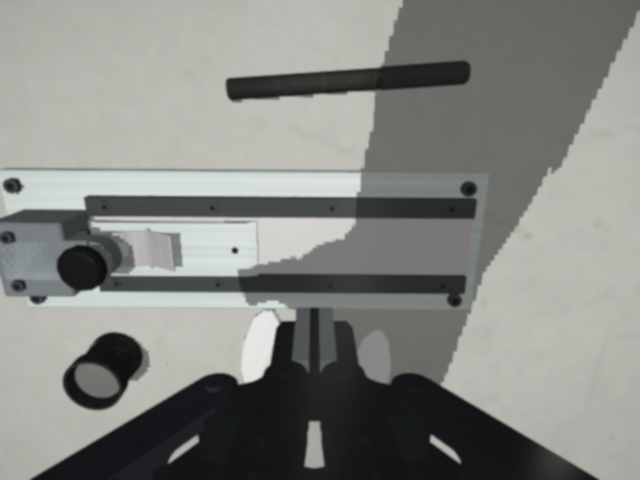

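The blank's tail is at (257,249), the lip at (180,250), the knob top at (82,268), and the base ends at columns about 3 and 487. Next I'll check that the blank is home and aim at the knob.

```bash
python3 - <<'E'
from go import *
c=dict(np.load("w4.npz"))
for n,uv,z in [("tail",(257.5,249),.017),("knob",(82,268),.055),("lip",(180,250),.027),("end",(480,240),.01),("colend",(3,240),.01)]: print(n,ray(c,uv,z).round(4))
o=st();to(o,[.581,-.174,.075])
E
```

```text
tail [ 0.5809 -0.0886  0.017 ]
knob [ 0.5793 -0.1739  0.055 ]
lip [ 0.5788 -0.132   0.027 ]
end [0.5752 0.0477 0.01  ]
colend [ 0.5802 -0.2462  0.01  ]
t 10.75 pos [ 0.5785 -0.0533  0.1102] rotvec-yaw [[-0.9999, -0.0171], [-0.0171, 0.9999], [-0.0006, -0.0005]] F [ 0.7  0.4 -0.7] open -0.0002
units [-0.0009 -0.2415  0.0705]
```

All three distances from the tail agree with the blank being home, so I'll go above the knob.

Request:
arm_command:
  increments:
    - [0,-0.04,0,0,0,0,1]
    - [-0.001,-0.06,0,0,0,0,1]
    - [-0.001,-0.06,0,0,0,0,1]
    - [0,-0.06,0.02,0,0,0,1]
    - [0,-0.02,0.03,0,0,0,1]
    - [0,0,0.03,0,0,0,1]
    - [0,0,0.01,0,0,0,1]
    - [0,0,0,0,0,0,1]

```text
time_s: 11.55
eef_pos: [0.5794, -0.1726, 0.0627]
ee_rot: [-0.008, 1.0, 0.001, -0.002]
wrist_force: [0.5, 0.2, 0.5]
opening: 0.0002
grip_force: 0.0
```

```bash
python3 - <<'E'
from go import *
o=st();to(o,[.580,-.174,.055])
E
```

```text
t 11.55 pos [ 0.5794 -0.1726  0.0627] rotvec-yaw [[-0.9999, -0.0159], [-0.0159, 0.9999], [0.0043, 0.0021]] F [0.5 0.2 0.5] open 0.0002
units [-0.0012 -0.0029  0.0155]
```

Request:
arm_command:
  increments:
    - [-0.001,-0.003,0.004,0,0,0,1]
    - [0,0,0.005,0,0,0,1]
    - [0,0,0.005,0,0,0,1]
    - [0,0,0.004,0,0,0,1]
    - [0,0,0.004,0,0,0,1]
    - [0,0,0,0,0,0,1]
    - [0,0,0,0,0,0,1]
    - [0,0,0,0,0,0,1]

```text
time_s: 12.35
eef_pos: [0.582, -0.1747, 0.0546]
ee_rot: [-0.008, 1.0, 0.0, 0.0]
wrist_force: [-0.4, 0.9, 3.1]
opening: 0.0001
grip_force: 1.4
```

Request:
arm_command:
  increments:
    - [0,0,0.002,0,0,0,1]
    - [0,0,0.002,0,0,0,1]
    - [0,0,0.002,0,0,0,1]
    - [0,0,0.002,0,0,0,1]
    - [0,0,0.002,0,0,0,1]
    - [0,0,0,0,0,0,1]
    - [0,0,0,0,0,0,1]
    - [0,0,0,0,0,0,1]

```text
time_s: 13.15
eef_pos: [0.582, -0.1747, 0.0499]
ee_rot: [-0.008, 1.0, 0.0, 0.0]
wrist_force: [-1.1, 2.0, 7.4]
opening: 0.0003
grip_force: 3.9
```

Contact with the blank at about 5 mm of stroke; now pressing harder.

Request:
arm_command:
  increments:
    - [0,0,0.001,0,0,0,1]
    - [0,0,0.0005,0,0,0,1]
    - [0,0,0,0,0,0,1]
    - [0,0,0,0,0,0,1]
    - [0,0,0,0,0,0,1]
    - [0,0,0,0,0,0,1]
    - [0,0,0,0,0,0,1]
    - [0,0,0,0,0,0,1]

```text
time_s: 13.95
eef_pos: [0.582, -0.1748, 0.0497]
ee_rot: [-0.008, 1.0, -0.0, 0.001]
wrist_force: [-2.6, 2.8, 11.6]
opening: -0.0005
grip_force: 5.6
```

Request:
arm_command:
  increments:
    - [0,0,0.0005,0,0,0,1]
    - [0,0,0,0,0,0,1]
    - [0,0,0,0,0,0,1]
    - [0,0,0,0,0,0,1]
    - [0,0,0,0,0,0,1]
    - [0,0,0,0,0,0,1]
    - [0,0,0,0,0,0,1]
    - [0,0,0,0,0,0,1]

```text
time_s: 14.75
eef_pos: [0.582, -0.1747, 0.0496]
ee_rot: [-0.008, 1.0, -0.0, 0.001]
wrist_force: [-2.7, 2.9, 12.7]
opening: -0.0
grip_force: 6.2
```

Request:
arm_command:
  increments:
    - [0,0,0.0005,0,0,0,1]
    - [0,0,0,0,0,0,1]
    - [0,0,0,0,0,0,1]
    - [0,0,0,0,0,0,1]
    - [0,0,-0.004,0,0,0,1]
    - [0,0,-0.006,0,0,0,1]
    - [0,0,-0.006,0,0,0,1]
    - [0,0,-0.006,0,0,0,1]

```text
time_s: 15.55
eef_pos: [0.5813, -0.175, 0.0586]
ee_rot: [-0.008, 1.0, -0.0, -0.001]
wrist_force: [0.1, -0.9, -0.1]
opening: 0.0001
grip_force: 0.0
```

Request:
arm_command:
  increments:
    - [0,0,-0.02,0,0,0,1]
    - [0,0,-0.04,0,0,0,1]
    - [0,0.06,-0.06,0,0,0,1]
    - [0,0.07,-0.06,0,0,0,1]
    - [0,0.07,0,0,0,0,1]
    - [0,0.04,0,0,0,0,1]
    - [0,0,0,0,0,0,1]
    - [0,0,0,0,0,0,1]

```text
time_s: 16.35
eef_pos: [0.5798, -0.0548, 0.1493]
ee_rot: [-0.009, 1.0, -0.0, 0.0]
wrist_force: [-0.3, -1.8, -0.3]
opening: 0.0003
grip_force: 0.0
```

```bash
python3 - <<'E'
from go import *
o=st()
c=eyes.read_camera("wrist");cv2.imwrite("pics/w5.png",c["color"]);np.savez("w5.npz",**c)
print(proj(c,[.5809,-.0886,.017]),proj(c,[.5793,-.1739,.055]))
E
```

```text
t 16.35 pos [ 0.5798 -0.0548  0.1493] rotvec-yaw [[-0.9999, -0.0171], [-0.0171, 0.9999], [-0.0001, -0.0006]] F [-0.3 -1.8 -0.3] open 0.0003
[267.46891366 230.74040467] [118.32159716 244.30948071]
```

View pics/w5.png

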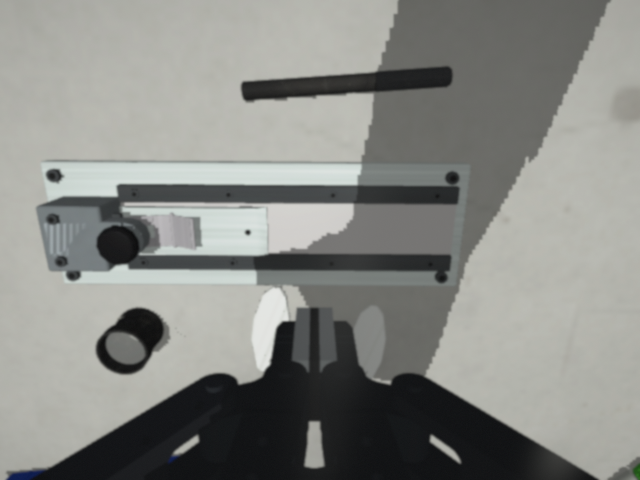

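The blank's tail is at (267,230) and the knob top at (118,244), both within a pixel of where they were before the stroke. The knob is back up and the loupe, zinc plates and pen are where they were.

```bash
python3 -c "
from station import order;print(order.hand_in())"
```

```text
the job is handed in; nothing more can be done
None
```

The blank was slid home against the stop under about 20 N of downward pressure, then marked by pushing the knob down about 5 mm to where the punch stopped, at about 13 N. The knob sprang back up, nothing round the press was moved, and the job is handed in; the mark itself wasn't visible in the camera views.

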